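# Put each lower dental cast in the tray with its upper

## Robot

A 7-joint arm with a two-finger parallel gripper is mounted at the origin on the work surface. World frame = base frame: x ahead of the robot, y to its left, z up, the work surface at z = 0. Lengths are in m, angles in degrees, forces in N, time in s.
With the tool pointing down it reaches from about 0.35 to 0.9 m from the base axis. Payload 19.9 kg.
Tool frame: the origin (TCP) lies on the centre line of the jaws, within the pads' length; the fingertips stand 19 mm ahead of it and the grasp point (between the pads) is the TCP; y points along the fingers, z is the direction in which the jaws open and shut, and the axes are right-handed (so a half turn about y gives the same grasp; the last joint's range is limited). The gripper opens to 94 mm and grips with 3 to 60 N. Pads are 16 mm wide; open, the fingers measure 119 mm over their backs; the gripper's body (75 mm by 177 mm) begins 78 mm behind the grasp point.
Start: joints at [-2.378, 23.915, -0.59, 92.452, 0.269, 63.638, -3.037], TCP at [0.625, 0, 0.204] pointing down, gripper open.
Joint ranges: [-161.28, 161.28], [-22.2, 115.67], [-73.04, 71.86], [3.21, 147.25], [-68.34, 248.33], [10.77, 114.83], [-161.83, 161.83]. Speed limits (degrees/s): [108.29, 108.29, 136.94, 136.94, 172.46, 172.46, 172.46].

## Interface

Orientations are given as a 3x3 rotation matrix whose columns are the frame's x, y, z axes.
In Python, from plant import * gives the robot as it stands.
- The arm moves only by the tool drive_tool, never from a script. Its argument "rows" is one flat list of numbers, 7 for each row, row after row: the shift along the tool's x, y, z in m, then the turn, a rotation vector about the tool's x, y, z in degrees, then the opening, from 0 (shut) to 1 (fully open). A call has 1 to 10 rows; each row is the pose to reach, as a shift and turn from the pose measured when the call began, along the tool's axes at that moment; what a row does not reach only later rows make up. A row lasts 1/12 s, in which the tool goes at most 41.7 mm and 7.16 degrees, less where a joint would pass 70% of its speed; a pose out of reach is approached as far as the arm can. A call with a gripper value outside its range is refused whole. The fingers move at their own pace and stop on an object; "newtons" is the grip in N (left out, the last holds). Time passes only in rows, so rows that repeat a pose let the fingers close. It gives the time, the measured TCP pose, the force and the opening at its end, in the units of the state.
- read_state(): the state, without advancing time (a new reading comes with each control period).
- get_image(name): name is "scene" or "side" or "wrist"; returns the picture (384x512x3 uint8, red, green, blue); there is no depth.
- get_calibration(name): a dict with "fov_y" (degrees; the focal length in pixels is half the picture's height over the tangent of half this angle, whatever the lens; pixels are square), "cx", "cy" (the principal point, pixels), "rvec" (rotation vector, rad) and "tvec" (3), from world to camera coordinates, as OpenCV has them. Camera axes: x right, y down, z forward; pixel columns grow to the right and rows downward; lengths in m; the calibration is good to about 2 mm. The wrist camera is an equidistant fisheye: a pixel r from the principal point sees the ray r / f radians off the axis. A picture is of the moment at which its call begins: read the wrist's pose just before it. get_calibration takes no time and is no camera call; for the wrist camera it gives the pose at the moment of the call.
- hand_in(): hands the job in, once; it reports no verdict.
The state is a dict: "t": time; "joints": joint angles; "qvel": joint speeds; "tau": joint torques, N m; "position": TCP position; "tool_rot": TCP orientation; "force": force on the tool from outside, world axes, zero at the start; "wrist_torque": the same for the moment, N m; "opening": opening from 0.0 (shut) to 1.0 (fully open).
Only numpy, scipy, OpenCV 4.12 (cv2) and the standard library are available. Lean on these libraries where they do the work, as an engineer would, in place of code of your own. Each camera call takes 0.05 s, during which the arm holds its last target.

## Task

Each of the three trays holds the upper cast of one patient's case. For each, fetch the lower cast (the horseshoe) of the same colour of stone from the bench and set it down, teeth up and flat on the tray floor, in the empty half beside its upper; put the casts down rather than dropping them. Leave the uppers, and the pink lower that belongs to none of these cases, where they are.

Things in the scene. Friction and masses are not known exactly. Their poses are not given: they have to be found in the camera images.
- lower_white: Lower-jaw dental cast of white stone, teeth up: a horseshoe open at the back. 60 mm wide (y), 54 deep (x), 28 high, 0.1 kg, loose, flat on the bench before the trays. Origin: centre of its underside; x to the front teeth, z up. Base 17 mm high; its flat parallel outer sides run from x = -27 to -1.5 mm: grip there across y, 25 mm free on both sides. Ahead of that it tapers.
- lower_yellow: Lower-jaw dental cast of yellow stone, teeth up: a horseshoe open at the back; same shape, size, axes and grip as the white lower cast, also loose on the bench.
- lower_blue: Lower-jaw dental cast of blue stone, teeth up: a horseshoe open at the back; same shape, size, axes and grip as the white lower cast, also loose on the bench.
- lower_pink: Lower-jaw dental cast of pink stone, teeth up: a horseshoe open at the back; same shape, size, axes and grip as the white lower cast, also loose on the bench among the others. Its upper is not here; it stays where it is. (Brush, spatula, jars, bowl and gauge, all under 70 mm high, lie about the bench clear of the grasps.)
- upper_white: Upper-jaw dental cast of white stone, teeth up: a full plate, palate filled in, no gap at the back. 64 mm wide (y), 58 deep (x), 28 high, 0.15 kg, loose. Origin: centre of its underside; x to the front teeth, z up. It lies in one half of one of the trays; which tray and which half vary. It stays where it is.
- upper_yellow: Upper-jaw dental cast of yellow stone, teeth up: a full plate, palate filled in, no gap at the back. 64 mm wide (y), 58 deep (x), 28 high, 0.15 kg, loose. Origin: centre of its underside; x to the front teeth, z up. It lies in one half of one of the trays; which tray and which half vary. It stays where it is.
- upper_blue: Upper-jaw dental cast of blue stone, teeth up: a full plate, palate filled in, no gap at the back. 64 mm wide (y), 58 deep (x), 28 high, 0.15 kg, loose. Origin: centre of its underside; x to the front teeth, z up. It lies in one half of one of the trays; which tray and which half vary. It stays where it is.
- tray_green: Green work tray, immovable, 222 x 152 mm over the rim, 22 high, walls 4. Origin: centre of its underside; y along its length. Inside 202 mm (y) x 132 (x), floor's upper face at z = 4 mm. Holds one upper, centred about 47 mm from the middle along +y or -y; the empty half takes a lower, centred about 43 mm from the middle. Its colour says nothing about the case.
- tray_grey: Grey work tray, immovable, 222 x 152 mm over the rim, 22 high, walls 4. Origin: centre of its underside; y along its length. Inside 202 mm (y) x 132 (x), floor's upper face at z = 4 mm. Holds one upper, centred about 47 mm from the middle along +y or -y; the empty half takes a lower, centred about 43 mm from the middle. Its colour says nothing about the case.
- tray_orange: Orange work tray, immovable, 222 x 152 mm over the rim, 22 high, walls 4. Origin: centre of its underside; y along its length. Inside 202 mm (y) x 132 (x), floor's upper face at z = 4 mm. Holds one upper, centred about 47 mm from the middle along +y or -y; the empty half takes a lower, centred about 43 mm from the middle. Its colour says nothing about the case.
Not all that is in view belongs to the job. What is shaped like the upper_white but black or turquoise is not meant.

How it is judged (in metres and radians):
At the end, for the whole second after the job is handed in: The white, yellow and blue lower casts each lie flat (within 0.08 rad, underside within 4 mm of the tray floor), teeth up, released and at rest inside the tray that holds the upper cast of the same colour; the three uppers and the pink lower are within 15 mm of where they started (((x of lower_white in the frame of tray_green between -0.05 and 0.05 m and y of lower_white in the frame of tray_green between -0.085 and 0.085 m and x of upper_white in the frame of tray_green between -0.05 and 0.05 m and y of upper_white in the frame of tray_green between -0.085 and 0.085 m and z of lower_white in the frame of tray_green below 0.008 m) or (x of lower_white in the frame of tray_grey between -0.05 and 0.05 m and y of lower_white in the frame of tray_grey between -0.085 and 0.085 m and x of upper_white in the frame of tray_grey between -0.05 and 0.05 m and y of upper_white in the frame of tray_grey between -0.085 and 0.085 m and z of lower_white in the frame of tray_grey below 0.008 m) or (x of lower_white in the frame of tray_orange between -0.05 and 0.05 m and y of lower_white in the frame of tray_orange between -0.085 and 0.085 m and x of upper_white in the frame of tray_orange between -0.05 and 0.05 m and y of upper_white in the frame of tray_orange between -0.085 and 0.085 m and z of lower_white in the frame of tray_orange below 0.008 m)) and angle between each of lower_white, upper_white, lower_yellow, upper_yellow, lower_blue, upper_blue's own z axis and vertical below 0.08 rad and linear speed of each of lower_white, lower_yellow, lower_blue below 0.02 m/s and angular speed of each of lower_white, lower_yellow, lower_blue below 0.3 rad/s and ((x of lower_yellow in the frame of tray_green between -0.05 and 0.05 m and y of lower_yellow in the frame of tray_green between -0.085 and 0.085 m and x of upper_yellow in the frame of tray_green between -0.05 and 0.05 m and y of upper_yellow in the frame of tray_green between -0.085 and 0.085 m and z of lower_yellow in the frame of tray_green below 0.008 m) or (x of lower_yellow in the frame of tray_grey between -0.05 and 0.05 m and y of lower_yellow in the frame of tray_grey between -0.085 and 0.085 m and x of upper_yellow in the frame of tray_grey between -0.05 and 0.05 m and y of upper_yellow in the frame of tray_grey between -0.085 and 0.085 m and z of lower_yellow in the frame of tray_grey below 0.008 m) or (x of lower_yellow in the frame of tray_orange between -0.05 and 0.05 m and y of lower_yellow in the frame of tray_orange between -0.085 and 0.085 m and x of upper_yellow in the frame of tray_orange between -0.05 and 0.05 m and y of upper_yellow in the frame of tray_orange between -0.085 and 0.085 m and z of lower_yellow in the frame of tray_orange below 0.008 m)) and ((x of lower_blue in the frame of tray_green between -0.05 and 0.05 m and y of lower_blue in the frame of tray_green between -0.085 and 0.085 m and x of upper_blue in the frame of tray_green between -0.05 and 0.05 m and y of upper_blue in the frame of tray_green between -0.085 and 0.085 m and z of lower_blue in the frame of tray_green below 0.008 m) or (x of lower_blue in the frame of tray_grey between -0.05 and 0.05 m and y of lower_blue in the frame of tray_grey between -0.085 and 0.085 m and x of upper_blue in the frame of tray_grey between -0.05 and 0.05 m and y of upper_blue in the frame of tray_grey between -0.085 and 0.085 m and z of lower_blue in the frame of tray_grey below 0.008 m) or (x of lower_blue in the frame of tray_orange between -0.05 and 0.05 m and y of lower_blue in the frame of tray_orange between -0.085 and 0.085 m and x of upper_blue in the frame of tray_orange between -0.05 and 0.05 m and y of upper_blue in the frame of tray_orange between -0.085 and 0.085 m and z of lower_blue in the frame of tray_orange below 0.008 m)) and distance of each of lower_pink, upper_white, upper_yellow, upper_blue from where it was at the start of the episode below 0.015 m); the robot touches nothing.
It fails at once if a lower cast of the three cases is dropped: in free fall with its underside more than 25 mm above the bench ((height (world z) of lower_white above 0.025 m and contact force between lower_white and anything else below 0.01 N) or (height (world z) of lower_yellow above 0.025 m and contact force between lower_yellow and anything else below 0.01 N) or (height (world z) of lower_blue above 0.025 m and contact force between lower_blue and anything else below 0.01 N)).
It fails at once if the pink lower cast or an upper cast is moved more than 15 mm (distance of any of lower_pink, upper_white, upper_yellow, upper_blue from where it was at the start of the episode above 0.015 m).
It also fails if it takes over 90 s, if anything falls off the work surface, if the arm or the gripper's body presses on something with over 40 N, if the wrist force passes 120 N, or if a joint passes its speed limit or range.

## Working session

There is one attempt and no reset: what is moved stays moved. The work goes in short steps, Python scripts to look and compute and a tool call to move; the robot and the scene stay as the last step left them, time stands still between calls to the robot, and variables do not carry over. Pictures are saved under pics/ and viewed, and the job is handed in when it is done.

Besides the shell and the picture viewer there is one more tool, called after "Call:" by a JSON object that holds its "fn" and its "kwargs", one argument or row to a line. drive_tool: Moves the arm, as the interface text tells. Its arguments: {"type":"object","properties":{"rows":{"type":"array"},"newtons":{"type":"number"}},"required":["rows"]}

```bash
mkdir -p pics; ls; python3 - <<'E'
from plant import *
import cv2
s=read_state(); print(s)
for n in ["scene","side","wrist"]:
    print(n,get_calibration(n))
    cv2.imwrite(f"pics/{n}0.png",cv2.cvtColor(get_image(n),cv2.COLOR_RGB2BGR))
E
```

```text
pics
{'t': 0.0, 'joints': array([-2.37688277, 23.94850183, -0.58992808, 92.48614359,  0.27094778,
       63.63985929, -3.03670508]), 'qvel': array([ 0.02308673,  0.07066589,  0.00634689,  0.03177007,  0.01677866,
       -0.07469266,  0.09432439]), 'tau': array([ 3.52895018e-03, -8.51262331e+01,  6.40313700e-01, -4.25991547e+01,
       -4.87577857e-02,  1.87510403e-02,  1.73272206e-04]), 'position': array([ 6.24602246e-01, -3.65806795e-05,  2.03515761e-01]), 'tool_rot': array([[-1.05830911e-06, -1.27163057e-03,  9.99999191e-01],
       [-9.99999992e-01, -1.22751704e-04, -1.21440490e-06],
       [ 1.22753149e-04, -9.99999184e-01, -1.27163043e-03]]), 'force': array([-1.09463146, -0.54060051,  0.40450437]), 'wrist_torque': array([0.01779022, 0.01049267, 0.00793061]), 'opening': 0.999940587534031}
scene {'fov_y': 48.90343666378993, 'cx': 254.4171201832835, 'cy': 187.76316908364046, 'rvec': array([ 2.20537403,  1.43871378, -0.41267185]), 'tvec': array([-0.1846641 , -0.42603482,  1.60295893])}
side {'fov_y': 48.87270908190798, 'cx': 257.79776242833475, 'cy': 189.7624596454254, 'rvec': array([ 0.0576337 , -2.93468247,  1.0518731 ]), 'tvec': array([0.5578773 , 0.07811107, 0.99520054])}
wrist {'fov_y': 65.70646984690485, 'cx': 256.4332400935919, 'cy': 185.79772769350126, 'rvec': array([-2.90756531e+00, -3.99234220e-04,  2.45317184e-03]), 'tvec': array([-0.62355904, -0.0245237 ,  0.38894741])}
```

View pics/scene0.png

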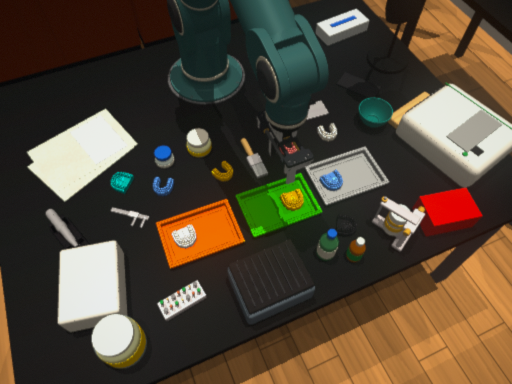

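View pics/side0.png

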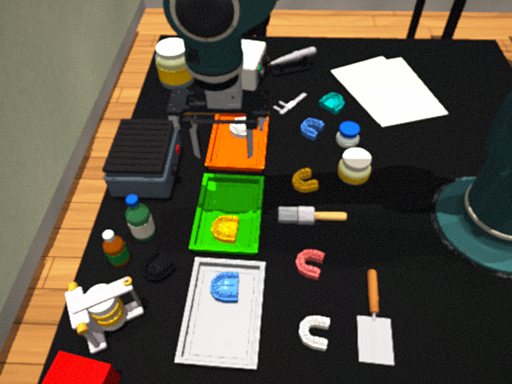

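View pics/wrist0.png

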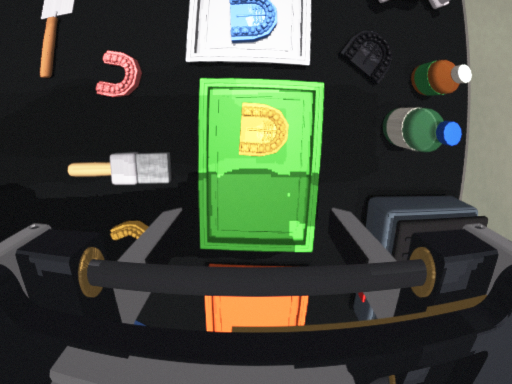

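The trays pair up as orange with the white upper (scene px 184,236), green with yellow (291,199) and grey with blue (331,180). The lowers in the side view are blue (312,128), yellow (305,180), pink (310,263) and white (314,332).

```bash
cat > h.py <<'E'
from plant import *
import cv2, numpy as np
def ray(cal,uv,h=384,fish=False):
    f=h/2/np.tan(np.radians(cal["fov_y"])/2)
    uv=np.atleast_2d(uv).astype(float); d=(uv-[cal["cx"],cal["cy"]])/f
    if fish:
        r=np.linalg.norm(d,axis=1,keepdims=True)+1e-12
        D=np.hstack([d/r*np.sin(r),np.cos(r)])
    else: D=np.hstack([d,np.ones((len(d),1))])
    R=cv2.Rodrigues(np.array(cal["rvec"]))[0]; t=np.array(cal["tvec"]).reshape(3)
    return -R.T@t, D@R
def plane(cal,uv,z,fish=False):
    o,D=ray(cal,uv,fish=fish); return o+D*((z-o[2])/D[:,2])[:,None]
HSV={"yellow":((14,140,70),(30,255,255)),"blue":((100,120,60),(125,255,255)),"pink":((0,80,80),(8,190,255)),
 "pink2":((170,60,80),(180,190,255)),"white":((0,0,110),(180,70,255)),"green":((50,150,60),(75,255,255)),"orange":((5,200,100),(14,255,255))}
def mask(img,c):
    return cv2.inRange(cv2.cvtColor(img,cv2.COLOR_RGB2HSV),*map(np.array,HSV[c]))
def blobs(m,amin=60):
    cs,_=cv2.findContours(m,cv2.RETR_EXTERNAL,cv2.CHAIN_APPROX_NONE)
    return [c[:,0,:] for c in cs if cv2.contourArea(c)>amin]
def pose(cal,m,c,z,fish=False):
    """bounding-rect in world plane of outline c at height z: centre, yaw (front = hull minus mask gap)"""
    P=plane(cal,c,z,fish)[:,:2]
    full=np.zeros_like(m); cv2.drawContours(full,[c.reshape(-1,1,2)],-1,255,-1)
    v,u=np.nonzero(m&full); M=plane(cal,np.c_[u,v],z,fish)[:,:2].mean(0)
    hull=cv2.convexHull((P*1000).astype(np.float32))
    mo=cv2.moments(hull); H=np.array([mo["m10"],mo["m01"]])/mo["m00"]/1000
    (rc,(w,h),a)=cv2.minAreaRect(hull)
    d=M-H; yd=np.degrees(np.arctan2(d[1],d[0]))
    cand=np.array([a,a+90,a+180,a+270]); k=np.argmin(abs((cand-yd+180)%360-180))
    yaw=(cand[k]+180)%360-180
    return np.array(rc)/1000,(w,h),yaw,yd,np.linalg.norm(d)
E
python3 - <<'E'
from h import *
for n in ["side","scene"]:
    img=cv2.cvtColor(cv2.imread(f"pics/{n}0.png"),cv2.COLOR_BGR2RGB); cal=get_calibration(n)
    for c in ["yellow","blue","pink","white","green","orange"]:
        m=mask(img,c)
        for b in blobs(m):
            rc,wh,yaw,yd,nd=pose(cal,m,b,0.012)
            if 0.2<rc[0]<1.0 and abs(rc[1])<.7 and (max(wh)<100 or c in("green","orange") or c=="white" and max(wh)<300): print(n,c,b.mean(0).astype(int),rc.round(3),np.round(wh),round(yaw,1),round(yd,1),nd.round(4))
E
```

```text
side yellow [ 81 328] [0.893 0.293] [20. 23.] 122.7 148.6 0.0001
side yellow [110 314] [0.844 0.262] [61. 47.] 132.2 129.0 0.0062
side yellow [372 290] [0.312 0.189] [95. 20.] 87.7 130.4 0.0007
side yellow [114 246] [0.878 0.107] [45. 40.] 25.3 65.2 0.0011
side yellow [225 228] [0.634 0.046] [74. 60.] 86.3 101.1 0.0004
side yellow [331 214] [0.384 0.001] [75. 26.] 92.0 87.3 0.0012
side yellow [305 180] [ 0.447 -0.108] [63. 80.] 20.6 50.4 0.002
side yellow [351 176] [ 0.324 -0.128] [54. 84.] 72.4 77.4 0.0124
side blue [225 286] [0.621 0.193] [55. 67.] 94.2 113.2 0.0012
side blue [131 200] [ 0.868 -0.029] [32. 43.] 32.2 43.1 0.0001
side blue [348 128] [ 0.313 -0.304] [72. 59.] 85.5 86.4 0.0007
side blue [311 127] [ 0.422 -0.305] [88. 65.] -29.8 -3.6 0.0008
side pink [310 262] [0.443 0.128] [73. 59.] -15.2 9.8 0.0014
side white [ 95 341] [0.858 0.316] [31. 41.] 121.4 139.4 0.0022
side white [314 331] [0.438 0.279] [67. 58.] -9.4 9.3 0.0022
side white [374 339] [0.321 0.287] [100.  66.] 86.0 84.4 0.0032
side white [123 317] [0.821 0.265] [84. 33.] -143.8 -153.5 0.0084
side white [ 96 299
[... 1831 characters left out ...]
 235] [ 0.616 -0.292] [63. 64.] 2.9 -0.8 0.0009
scene white [ 61 226] [ 0.44  -0.614] [161.  25.] 20.6 17.1 0.002
scene white [131 215] [ 0.483 -0.426] [118.  44.] 136.4 159.5 0.0059
scene white [402 213] [0.799 0.329] [125.  83.] 29.1 16.4 0.003
scene white [256 164] [0.463 0.004] [41. 83.] -1.0 -26.9 0.0006
scene white [345 174] [0.613 0.251] [225. 156.] -2.0 13.3 0.0052
scene white [196 136] [ 0.279 -0.134] [69. 69.] 66.4 22.5 0.0002
scene white [327 130] [0.434 0.284] [67. 61.] -6.0 -16.0 0.004
scene white [316 110] [0.326 0.288] [84. 67.] -4.2 2.1 0.0008
scene green [274 205] [0.622 0.007] [226. 159.] -92.1 -49.2 0.0072
scene orange [198 233] [ 0.617 -0.247] [226. 158.] 88.1 58.9 0.0044
```

Call:
{"fn": "drive_tool", "kwargs": {
  "rows": [-0.275,0,-0.095,0,-82,0,1,-0.275,0,-0.095,0,-82,0,1,-0.275,0,-0.095,0,-82,0,1,-0.275,0,-0.095,0,-82,0,1,-0.275,0,-0.095,0,-82,0,1,-0.275,0,-0.095,0,-82,0,1,-0.275,0,-0.095,0,-82,0,1,-0.275,0,-0.095,0,-82,0,1,-0.275,0,-0.095,0,-82,0,1,-0.275,0,-0.095,0,-82,0,1],
  "newtons": 15
}}

```text
t: 0.98
position: [0.5292, 0.2757, 0.2035]
tool_rot: [[0.951, -0.001, 0.308], [-0.308, -0.0, 0.951], [-0.001, -1.0, -0.001]]
force: [0.1, -0.2, -0.4]
opening: 1.0
```

Call:
{"fn": "drive_tool", "kwargs": {
  "rows": [0,0,0,0,-10,0,1,0,0,0,0,-10,0,1,0,0,0,0,-10,0,1]
}}

```text
t: 1.23
position: [0.5291, 0.2755, 0.2032]
tool_rot: [[0.991, -0.002, 0.135], [-0.135, -0.0, 0.991], [-0.002, -1.0, -0.001]]
force: [0.2, 0.1, -0.3]
opening: 1.0
```

```bash
cat > look.py <<'E'
import sys
from h import *
name,cols=sys.argv[1],sys.argv[2].split(",")
s=read_state(); cal=get_calibration("wrist"); img=get_image("wrist")
np.set_printoptions(suppress=True)
print(s["position"].round(4), "jaw yaw(world z rot)", np.degrees(np.arctan2(s["tool_rot"][1,0],s["tool_rot"][0,0])).round(2), s["force"].round(1),"t",round(s["t"],2))
cv2.imwrite(f"pics/{name}.png",cv2.cvtColor(img,cv2.COLOR_RGB2BGR))
for c in cols:
    m=mask(img,c)
    for b in blobs(m,300):
        rc,wh,yaw,yd,nd=pose(cal,m,b,0.010,True)
        print(c,b.mean(0).astype(int),rc.round(4),np.round(wh),round(yaw,1),round(yd,1),nd.round(4))
E
python3 look.py w1 white,blue
```

```text
[0.5291 0.2755 0.2032] jaw yaw(world z rot) -7.77 [ 0.2  0.1 -0.3] t 1.23
white [252 222] [0.6084 0.2448] [229. 132.] 87.9 95.2 0.0176
white [461 179] [0.618  0.6164] [227. 201.] -83.3 -112.1 0.0102
white [465 105] [0.4644 0.613 ] [ 36. 199.] -76.9 -75.1 0.0064
white [ 61 137] [ 0.4329 -0.0027] [153.  44.] 0.5 3.5 0.0143
white [251  94] [0.4363 0.2813] [62. 57.] -9.6 -10.1 0.0032
white [243  16] [0.3279 0.2857] [95. 51.] 85.1 63.8 0.0015
blue [207 240] [0.6207 0.1943] [62. 67.] 93.6 92.6 0.0025
```

View pics/w1.png

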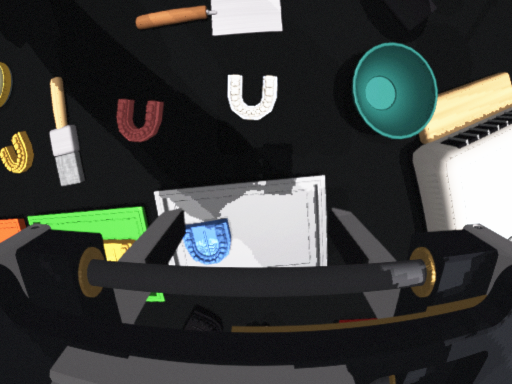

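White lower at px (251,94): position (0.436, 0.281), yaw -9.6°, front toward the tray. The bowl is clear to the right.

Call:
{"fn": "drive_tool", "kwargs": {
  "rows": [-0.107,0.09,-0.006,0,1.9,0,1,-0.107,0.09,-0.006,0,1.9,0,1,-0.107,0.09,-0.006,0,1.9,0,1,-0.107,0.09,-0.006,0,1.9,0,1,-0.107,0.12,-0.006,0,1.9,0,1,-0.107,0.15,-0.006,0,1.9,0,1,-0.107,0.17,-0.006,0,1.9,0,1,-0.107,0.181,-0.006,0,1.9,0,1,-0.107,0.181,-0.006,0,1.9,0,1,-0.107,0.181,-0.006,0,1.9,0,1]
}}

```text
t: 2.12
position: [0.4222, 0.2846, 0.0228]
tool_rot: [[0.985, -0.002, 0.174], [-0.174, -0.0, 0.985], [-0.002, -1.0, -0.001]]
force: [0.1, 0.5, -0.4]
opening: 1.001
```

```bash
python3 look.py w2 white
```

```text
[0.4222 0.2846 0.0228] jaw yaw(world z rot) -9.99 [ 0.1  0.5 -0.4] t 2.12
white [256 230] [0.4343 0.2823] [62. 52.] -9.9 -8.6 0.0022
white [234  66] [0.3192 0.2859] [94. 62.] 85.9 67.7 0.0022
```

View pics/w2.png

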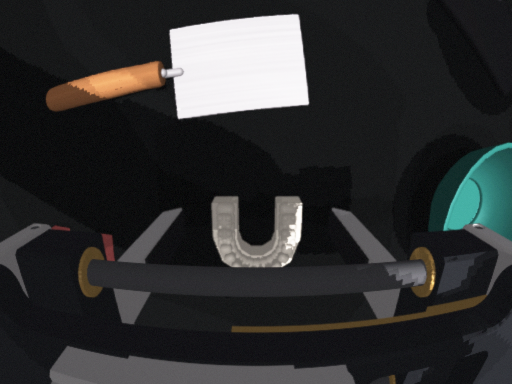

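The cast sits centred between the fingers (px 256,230), so I'll close.

Call:
{"fn": "drive_tool", "kwargs": {
  "rows": [0,0.001,0,0,0,0,1,0,0.001,0,0,0,0,0.5,0,0.001,0,0,0,0,0.5,0,0.001,0,0,0,0,0.5,0,0.001,0,0,0,0,0.5,0,0.001,0,0,0,0,0.5,0,0.001,0,0,0,0,0.5,0,0.001,0,0,0,0,0.5],
  "newtons": 20
}}

```text
t: 2.83
position: [0.4226, 0.2848, 0.0224]
tool_rot: [[0.985, -0.001, 0.173], [-0.173, 0.0, 0.985], [-0.001, -1.0, 0.0]]
force: [0.5, 0.0, 0.6]
opening: 0.539
```

Call:
{"fn": "drive_tool", "kwargs": {
  "rows": [0,0,0,0,0,0,0.4,0,0,0,0,0,0,0.4,0,0,0,0,0,0,0.4,0,-0.01,0,0,0,0,0.4,0,-0.02,0,0,0,0,0.4,0,-0.02,0,0,0,0,0.4]
}}

```text
t: 3.33
position: [0.4234, 0.2856, 0.0446]
tool_rot: [[0.985, 0.001, 0.173], [-0.173, 0.002, 0.985], [0.001, -1.0, 0.002]]
force: [0.1, -0.1, -0.8]
opening: 0.525
```

```bash
python3 look.py w3 white
```

```text
[0.4234 0.2856 0.0446] jaw yaw(world z rot) -9.98 [ 0.1 -0.1 -0.8] t 3.33
white [256 230] [0.4445 0.2818] [68. 59.] -9.2 -10.8 0.0034
white [235  69] [0.319  0.2859] [95. 63.] 86.0 69.8 0.002
```

View pics/w3.png

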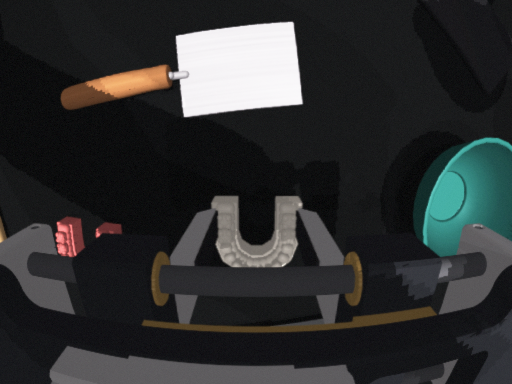

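Held: it rose with the fingers. Next I carry it toward the orange tray.

Call:
{"fn": "drive_tool", "kwargs": {
  "rows": [0,-0.04,0,0,0,0,0.4,0,-0.08,0,0,0,0,0.4,0.03,-0.105,-0.04,0,-2,0,0.4,0.06,-0.105,-0.075,0,-4,0,0.4,0.09,-0.105,-0.11,0,-6,0,0.4,0.12,-0.105,-0.15,0,-8,0,0.4,0.15,-0.105,-0.185,0,-8,0,0.4,0.18,-0.105,-0.22,0,-8,0,0.4,0.21,-0.105,-0.26,0,-8,0,0.4,0.23,-0.105,-0.285,0,-8,0,0.4]
}}

```text
t: 4.22
position: [0.5829, -0.0045, 0.1487]
tool_rot: [[0.999, 0.001, 0.035], [-0.035, 0.001, 0.999], [0.001, -1.0, 0.001]]
force: [0.6, 1.2, -0.3]
opening: 0.53
```

Call:
{"fn": "drive_tool", "kwargs": {
  "rows": [0.02,0,-0.033,0,0,0,0.4,0.04,0,-0.066,0,0,0,0.4,0.06,0,-0.1,0,0,0,0.4,0.08,0,-0.133,0,0,0,0.4,0.1,0,-0.166,0,0,0,0.4,0.114,0,-0.196,0,0,0,0.4,0.114,0,-0.196,0,0,0,0.4,0.114,0,-0.196,0,0,0,0.4]
}}

```text
t: 4.88
position: [0.6897, -0.2065, 0.1475]
tool_rot: [[0.999, 0.0, 0.038], [-0.038, 0.001, 0.999], [0.0, -1.0, 0.001]]
force: [0.3, 0.9, -1.2]
opening: 0.528
```

```bash
python3 look.py w4 white,orange,green
```

```text
[ 0.6897 -0.2065  0.1475] jaw yaw(world z rot) -2.16 [ 0.3  0.9 -1.2] t 4.88
white [256 230] [ 0.7529 -0.2092] [100.  88.] -2.1 -4.1 0.0048
white [ 20 175] [ 0.6837 -0.5408] [109. 224.] 164.1 130.3 0.0117
white [173 113] [ 0.6184 -0.2946] [60. 69.] 92.1 77.2 0.0009
white [508 118] [0.612  0.1496] [159.  22.] -88.0 -80.2 0.0015
white [426  12] [0.4884 0.0058] [38. 40.] -88.5 -89.6 0.0006
white [84 24] [ 0.4818 -0.4234] [118.  44.] 137.7 105.1 0.0068
orange [229 131] [ 0.6262 -0.2505] [209. 147.] -2.0 29.5 0.0217
green [404 126] [0.6263 0.007 ] [230. 158.] -91.7 -116.3 0.0077
```

View pics/w4.png

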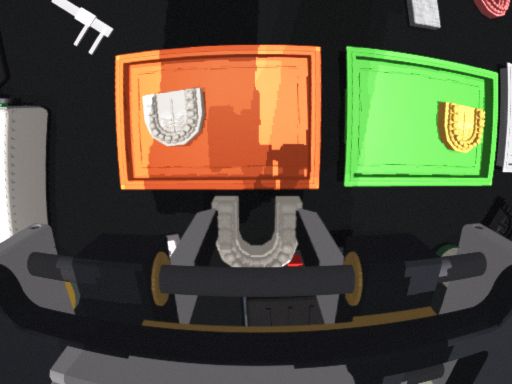

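```bash
python3 - <<'E'
from h import *
cal=get_calibration("wrist")
for p in ([(117,56),(320,47),(320,188),(122,188)],[(347,48),(497,72),(492,187),(346,185)]):
    P=plane(cal,p,0.022,True)[:,:2]; print(P.round(4).tolist(),P.mean(0).round(4))
E
```

```text
[[0.5433, -0.3525], [0.5498, -0.1341], [0.6997, -0.1368], [0.692, -0.3576]] [ 0.6212 -0.2452]
[[0.5496, -0.1046], [0.5534, 0.1145], [0.7078, 0.1133], [0.6974, -0.1076]] [0.627  0.0039]
```

Orange tray centre is (0.621, -0.245) and the upper sits at px (173,113), so the right half is free.

Call:
{"fn": "drive_tool", "kwargs": {
  "rows": [-0.03,0,0.002,0,0,0,0.4,-0.06,0,0.002,0,0,0,0.4,-0.081,0.02,0.002,0,0,0,0.4,-0.081,0.04,0.002,0,0,0,0.4,-0.081,0.06,0.002,0,0,0,0.4,-0.081,0.08,0.002,0,0,0,0.4,-0.081,0.095,0.002,0,0,0,0.4,-0.081,0.105,0.002,0,0,0,0.4,-0.081,0.11,0.002,0,0,0,0.4,-0.081,0.11,0.002,0,0,0,0.4]
}}

```text
t: 5.77
position: [0.6086, -0.1986, 0.0374]
tool_rot: [[0.999, -0.0, 0.035], [-0.035, 0.002, 0.999], [-0.0, -1.0, 0.002]]
force: [0.3, 0.4, -0.9]
opening: 0.525
```

Call:
{"fn": "drive_tool", "kwargs": {
  "rows": [0,0.004,-0.003,0,0,0,0.4,0,0.008,-0.003,0,0,0,0.4,0,0.01,-0.003,0,0,0,0.4,0,0.01,-0.003,0,0,0,0.4,0,0.01,-0.003,0,0,0,0.4]
}}

```text
t: 6.18
position: [0.6085, -0.2016, 0.0275]
tool_rot: [[0.999, -0.0, 0.035], [-0.035, 0.002, 0.999], [-0.0, -1.0, 0.002]]
force: [0.1, 0.5, -0.8]
opening: 0.526
```

Call:
{"fn": "drive_tool", "kwargs": {
  "rows": [0,0.001,0,0,0,0,0.4,0,0.002,0,0,0,0,0.4,0,0.002,0,0,0,0,0.4]
}}

```text
t: 6.43
position: [0.6088, -0.2015, 0.0264]
tool_rot: [[0.999, 0.0, 0.035], [-0.035, 0.002, 0.999], [0.0, -1.0, 0.002]]
force: [-4.7, 1.7, 10.4]
opening: 0.529
```

Contact with the floor (10 N upward). I'll release and rise.

Call:
{"fn": "drive_tool", "kwargs": {
  "rows": [0,0,0,0,0,0,0.6,0,0,0,0,0,0,0.68,0,0,0,0,0,0,0.68,0,0,0,0,0,0,0.68,0,-0.015,0,0,0,0,0.68,0,-0.04,0,0,0,0,0.68,0.03,-0.08,0,0,0,0,0.68,0.06,-0.12,0,0,0,0,1,0.06,-0.12,0,0,0,0,1]
}}

```text
t: 7.18
position: [0.6724, -0.2038, 0.1514]
tool_rot: [[0.999, 0.006, 0.034], [-0.034, 0.001, 0.999], [0.006, -1.0, 0.001]]
force: [0.8, 0.3, 0.5]
opening: 0.787
```

```bash
python3 look.py w5 white,yellow
```

```text
[ 0.6724 -0.2038  0.1514] jaw yaw(world z rot) -1.96 [0.8 0.3 0.5] t 7.18
white [ 21 177] [ 0.6777 -0.5415] [113. 215.] 163.0 129.2 0.0109
white [256 130] [ 0.6242 -0.2025] [61. 56.] -2.0 -1.6 0.0028
white [173 128] [ 0.6189 -0.2947] [59. 69.] 92.0 87.4 0.0009
white [506 132] [0.6131 0.1518] [158.  32.] -85.5 -93.4 0.0022
white [83 36] [ 0.4812 -0.4239] [118.  44.] 137.9 108.5 0.0064
white [424  18] [0.4792 0.0067] [42. 57.] -90.1 -47.4 0.0009
yellow [249 328] [ 0.8846 -0.2201] [170.  10.] 88.2 58.1 0.0002
yellow [389 317] [0.8876 0.0039] [273.  19.] -92.0 -83.5 0.0048
yellow [395 274] [ 0.8137 -0.0244] [85. 30.] 102.3 109.5 0.0034
yellow [118 274] [ 0.8013 -0.3938] [31. 86.] -105.9 -124.2 0.0031
yellow [460 142] [0.6324 0.0606] [65. 57.] -4.5 -39.6 0.0033
yellow [142 131] [ 0.6185 -0.327 ] [ 37. 125.] 176.8 -150.1 0.0031
yellow [265  95] [ 0.5959 -0.1893] [28. 74.] -2.0 22.5 0.0014
yellow [127 137] [ 0.6186 -0.3382] [ 53. 156.] -92.6 -116.6 0.0118
```

View pics/w5.png

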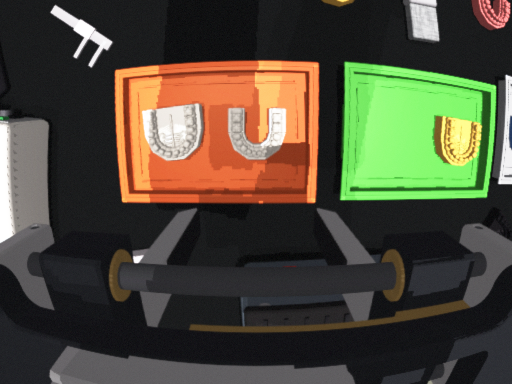

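White is down in the orange tray (px 256,130) and its upper (173,128) hasn't moved. Yellow is next.

Call:
{"fn": "drive_tool", "kwargs": {
  "rows": [-0.143,-0.05,0.09,0,-24,0,1,-0.143,-0.05,0.09,0,-24,0,1,-0.143,-0.05,0.09,0,-24,0,1,-0.143,-0.05,0.09,0,-24,0,1,-0.143,-0.05,0.09,0,-24,0,1,-0.143,-0.05,0.09,0,-24,0,1,-0.143,-0.05,0.09,0,-24,0,1]
}}

```text
t: 7.82
position: [0.5333, -0.1095, 0.2012]
tool_rot: [[0.927, 0.008, -0.375], [0.375, 0.0, 0.927], [0.008, -1.0, -0.003]]
force: [0.3, -0.6, -0.9]
opening: 1.002
```

```bash
python3 look.py w6 yellow,blue
```

```text
[ 0.5333 -0.1095  0.2012] jaw yaw(world z rot) 22.01 [ 0.3 -0.6 -0.9] t 7.82
yellow [403 315] [0.6642 0.2353] [ 22. 332.] -67.8 -57.5 0.0051
yellow [424 271] [0.5866 0.202 ] [101.  42.] 129.0 140.1 0.0043
yellow [135 193] [ 0.625  -0.2524] [227. 155.] 178.3 169.0 0.0108
yellow [299 104] [ 0.4435 -0.0901] [34. 69.] 79.7 65.3 0.0024
yellow [270 101] [ 0.4508 -0.1258] [49. 20.] 114.7 139.9 0.0006
blue [153  35] [ 0.4213 -0.3019] [69. 57.] 60.9 30.2 0.001
```

View pics/w6.png

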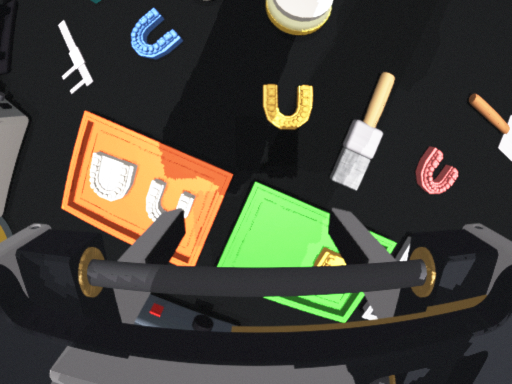

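Yellow lower at px (288,106), nearly square to the gripper; its mask split, so I'll widen the range.

```bash
sed -i 's/"yellow":((14,140,70)/"yellow":((11,100,40)/' h.py; python3 - <<'E'
from h import *
img=cv2.cvtColor(cv2.imread("pics/w6.png"),cv2.COLOR_BGR2RGB);cal=get_calibration("wrist");s=read_state()
m=mask(img,"yellow")
for b in blobs(m,300):
    if 240<b[:,0].mean()<330 and b[:,1].mean()<150: print(b.mean(0),b.min(0),b.max(0),pose(cal,m,b,.01,True))
E
```

```text
[287.00966184 104.47826087] [262  83] [313 129] (array([ 0.44563077, -0.10439494]), (57.35347366333008, 63.40219497680664), np.float64(22.032611846923828), np.float64(18.816929994577322), np.float64(0.002647102233206986))
[294.51190476  22.85119048] [265   0] [330  35] (array([ 0.33740884, -0.13657686]), (41.648826599121094, 84.15929412841797), np.float64(13.264114379882812), np.float64(-8.09199350144852), np.float64(0.01175048618887552))
```

Call:
{"fn": "drive_tool", "kwargs": {
  "rows": [-0.095,0.09,0.038,0,0,0.4,1,-0.095,0.09,0.038,0,0,0.4,1,-0.095,0.09,0.038,0,0,0.4,1,-0.095,0.09,0.038,0,0,0.4,1,-0.095,0.12,0.038,0,0,0.4,1,-0.095,0.15,0.038,0,0,0.4,1,-0.095,0.17,0.038,0,0,0.4,1,-0.095,0.178,0.038,0,0,0.4,1,-0.095,0.178,0.038,0,0,0.4,1,-0.095,0.178,0.038,0,0,0.4,1]
}}

```text
t: 8.7
position: [0.4331, -0.1101, 0.022]
tool_rot: [[0.927, 0.001, -0.374], [0.374, -0.002, 0.927], [-0.0, -1.0, -0.002]]
force: [0.3, 0.8, -0.2]
opening: 1.003
```

```bash
python3 look.py w7 yellow
```

```text
[ 0.4331 -0.1101  0.022 ] jaw yaw(world z rot) 21.98 [ 0.3  0.8 -0.2] t 8.7
yellow [358 320] [0.4826 0.0231] [ 13. 252.] -67.7 -64.1 0.0149
yellow [424 271] [0.4296 0.0385] [54. 25.] 127.2 139.1 0.0023
yellow [ 88 271] [ 0.5343 -0.2191] [54. 24.] -84.0 -93.0 0.0024
yellow [256 229] [ 0.4437 -0.1052] [54. 63.] 22.0 21.7 0.0018
yellow [421 203] [0.3855 0.0018] [25. 75.] -90.4 -98.0 0.0052
yellow [266  78] [ 0.3406 -0.1392] [34. 84.] 6.8 5.6 0.01
```

View pics/w7.png

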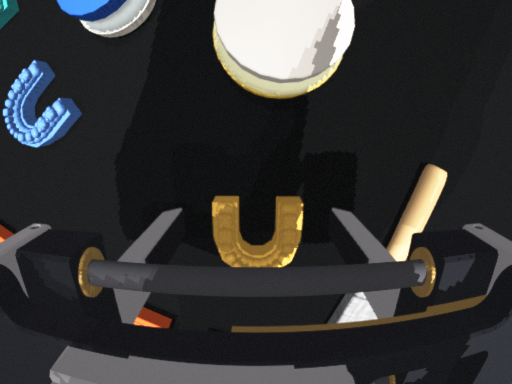

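Yellow is centred between the fingers (px 256,229), so I'll close and lift a little.

Call:
{"fn": "drive_tool", "kwargs": {
  "rows": [0,0,0,0,0,0,0.4,0,0,0,0,0,0,0.4,0,0,0,0,0,0,0.4,0,0,0,0,0,0,0.4,0,0,0,0,0,0,0.4,0,0,0,0,0,0,0.4,0,0,0,0,0,0,0.4,0,0,0,0,0,0,0.4,0,-0.01,0,0,0,0,0.4,0,-0.015,0,0,0,0,0.4]
}}

```text
t: 9.58
position: [0.4335, -0.1101, 0.0385]
tool_rot: [[0.927, 0.002, -0.374], [0.374, -0.002, 0.927], [0.001, -1.0, -0.003]]
force: [0.1, -0.4, -0.7]
opening: 0.528
```

```bash
python3 look.py w8 yellow | grep -E "jaw|25[0-9] "
```

```text
[ 0.4335 -0.1101  0.0385] jaw yaw(world z rot) 21.99 [ 0.1 -0.4 -0.7] t 9.58
yellow [256 228] [ 0.4505 -0.1032] [59. 67.] 22.1 21.7 0.0026
```

View pics/w8.png

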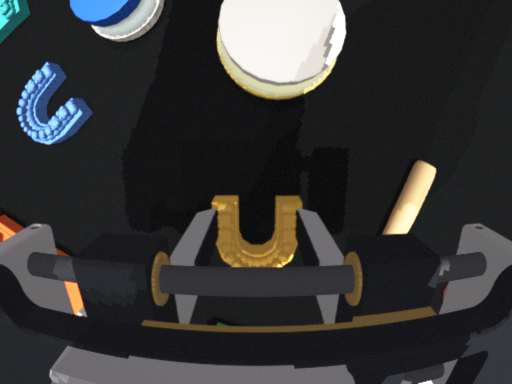

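Call:
{"fn": "drive_tool", "kwargs": {
  "rows": [0,-0.04,0,0,0,0,0.4,0,-0.08,0,0,0,0,0.4,0.04,-0.11,-0.004,0,5,0,0.4,0.08,-0.11,-0.008,0,10,0,0.4,0.12,-0.11,-0.012,0,15,0,0.4,0.16,-0.11,-0.016,0,20,0,0.4,0.2,-0.11,-0.02,0,24,0,0.4,0.235,-0.11,-0.024,0,24,0,0.4,0.255,-0.11,-0.027,0,24,0,0.4,0.255,-0.11,-0.027,0,24,0,0.4]
}}

```text
t: 10.47
position: [0.683, -0.0374, 0.1493]
tool_rot: [[0.999, 0.004, 0.033], [-0.033, -0.001, 0.999], [0.004, -1.0, -0.001]]
force: [0.8, -0.7, -1.7]
opening: 0.527
```

```bash
python3 look.py w9 yellow,green
```

```text
[ 0.683  -0.0374  0.1493] jaw yaw(world z rot) -1.9 [ 0.8 -0.7 -1.7] t 10.47
yellow [288 323] [0.8899 0.0115] [446.  21.] -91.8 -72.3 0.0039
yellow [354 278] [0.8202 0.0824] [86. 24.] 97.0 126.2 0.0026
yellow [158 278] [ 0.8125 -0.1673] [24. 85.] -100.9 -126.8 0.0026
yellow [256 229] [ 0.7481 -0.0401] [103.  90.] -1.8 -1.2 0.0041
yellow [337 123] [0.6328 0.0509] [68. 59.] -4.6 -38.0 0.0027
yellow [ 81 134] [ 0.6201 -0.2495] [185. 127.] 88.1 85.8 0.0141
yellow [ 62 138] [ 0.6205 -0.2666] [211. 157.] -91.8 -80.7 0.0055
green [281 110] [0.6264 0.0007] [226. 157.] -92.0 -66.0 0.0366
```

View pics/w9.png

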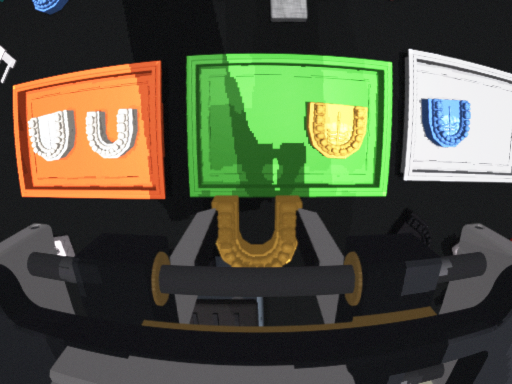

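Green tray centre is (0.626, 0.001) with its upper at px (337,123), so the left half is free.

Call:
{"fn": "drive_tool", "kwargs": {
  "rows": [-0.03,0,-0.007,0,0,0,0.4,-0.06,0,-0.007,0,0,0,0.4,-0.07,0.02,-0.007,0,0,0,0.4,-0.07,0.04,-0.007,0,0,0.2,0.4,-0.07,0.06,-0.007,0,0,0.2,0.4,-0.07,0.08,-0.007,0,0,0.2,0.4,-0.07,0.095,-0.007,0,0,0.2,0.4,-0.07,0.105,-0.007,0,0,0.2,0.4,-0.07,0.112,-0.007,0,0,0.2,0.4,-0.07,0.112,-0.007,0,0,0.2,0.4]
}}

```text
t: 11.35
position: [0.6105, -0.0434, 0.0363]
tool_rot: [[0.999, -0.002, 0.034], [-0.034, -0.002, 0.999], [-0.002, -1.0, -0.002]]
force: [0.0, -0.4, -0.0]
opening: 0.53
```

Call:
{"fn": "drive_tool", "kwargs": {
  "rows": [0.001,0.004,0.001,0,0,0,0.4,0.001,0.007,0.001,0,0,0,0.4,0.001,0.009,0.001,0,0,0,0.4,0.001,0.01,0.001,0,0,0,0.4,0.001,0.011,0.001,0,0,0,0.4,0.001,0.011,0.001,0,0,0,0.4]
}}

```text
t: 11.85
position: [0.6119, -0.0425, 0.0265]
tool_rot: [[0.999, -0.001, 0.034], [-0.034, -0.002, 0.999], [-0.001, -1.0, -0.002]]
force: [-6.2, -0.3, 14.8]
opening: 0.528
```

Call:
{"fn": "drive_tool", "kwargs": {
  "rows": [0,0,0,0,0,0,0.6,0,0,0,0,0,0,0.68,0,0,0,0,0,0,0.68,0,0,0,0,0,0,0.68,0,-0.015,0,0,0,0,0.68,0,-0.04,0,0,0,0,0.68,0.03,-0.08,0,0,0,0,0.68,0.06,-0.12,0,0,0,0,1,0.06,-0.12,0,0,0,0,1]
}}

```text
t: 12.6
position: [0.6756, -0.0444, 0.1513]
tool_rot: [[0.999, 0.004, 0.034], [-0.034, -0.002, 0.999], [0.004, -1.0, -0.002]]
force: [1.1, 0.8, -0.3]
opening: 0.785
```

```bash
python3 look.py w10 yellow,green,white,blue
```

```text
[ 0.6756 -0.0444  0.1513] jaw yaw(world z rot) -1.97 [ 1.1  0.8 -0.3] t 12.6
yellow [328 322] [0.8869 0.0767] [448.  22.] -91.8 -86.5 0.0154
yellow [394 274] [0.8158 0.1342] [88. 33.] 102.0 115.6 0.0034
yellow [118 274] [ 0.804  -0.2344] [33. 88.] -104.5 -120.8 0.0033
yellow [342 129] [0.633  0.0508] [68. 59.] -4.4 -29.6 0.0017
yellow [256 130] [ 0.6263 -0.0434] [61. 55.] -2.5 -2.5 0.0031
yellow [ 89 139] [ 0.6205 -0.2535] [178. 128.] 88.3 89.5 0.0118
yellow [ 65 143] [ 0.6211 -0.2691] [203. 160.] -91.9 -60.1 0.0073
green [296 128] [0.6269 0.0026] [229. 158.] -91.9 -63.8 0.035
white [ 57 138] [ 0.6187 -0.298 ] [60. 81.] 92.9 92.4 0.0023
white [117 136] [ 0.624  -0.2059] [69. 56.] -3.3 37.4 0.0021
white [460 126] [0.616  0.2377] [197. 158.] -92.3 -97.1 0.0088
white [294  12] [0.4916 0.0033] [30. 39.] 1.1 -34.8 0.0003
blue [447 125] [0.6197 0.1987] [56. 77.] -87.5 -63.2 0.0048
blue [53  6] [ 0.4371 -0.3078] [81. 26.] 72.6 71.7 0.0019
```

View pics/w10.png

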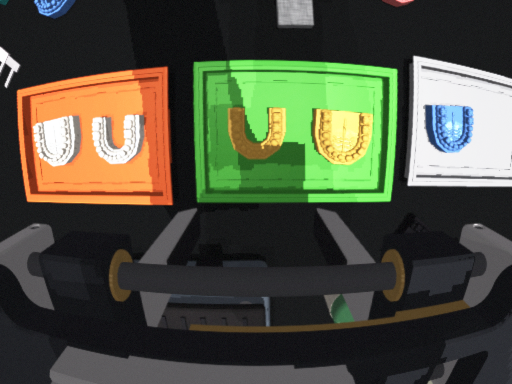

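Yellow is placed (px 256,130) and its upper hasn't moved. Blue is next.

Call:
{"fn": "drive_tool", "kwargs": {
  "rows": [-0.168,-0.05,-0.312,0,30,0,1,-0.168,-0.05,-0.312,0,30,0,1,-0.168,-0.05,-0.312,0,30,0,1,-0.168,-0.05,-0.312,0,30,0,1,-0.168,-0.05,-0.312,0,30,0,1,-0.168,-0.05,-0.312,0,30,0,1,-0.168,-0.05,-0.312,0,30,0,1,-0.168,-0.05,-0.312,0,30,0,1,-0.168,-0.05,-0.312,0,30,0,1,-0.168,-0.05,-0.312,0,30,0,1]
}}

```text
t: 13.48
position: [0.4941, -0.3558, 0.2018]
tool_rot: [[0.844, 0.005, 0.536], [-0.536, -0.004, 0.844], [0.007, -1.0, -0.001]]
force: [0.0, -0.1, -0.9]
opening: 1.0
```

```bash
python3 look.py w11 blue
```

```text
[ 0.4941 -0.3558  0.2018] jaw yaw(world z rot) -32.39 [ 0.  -0.1 -0.9] t 13.48
blue [262  94] [ 0.4211 -0.3007] [62. 57.] -28.8 -27.1 0.0031
blue [244  12] [ 0.3179 -0.2627] [58. 41.] 146.6 145.0 0.0002
```

View pics/w11.png

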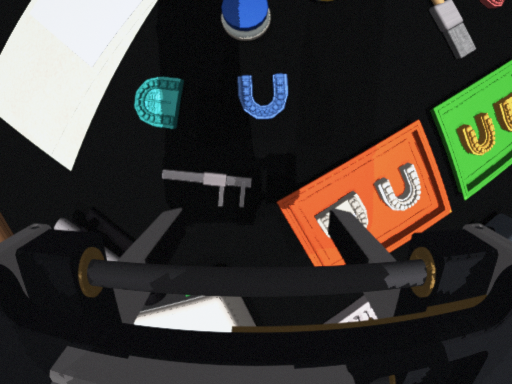

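Blue lower at px (262,94), yaw -28.8°. The turquoise decoy is clear to its left.

Call:
{"fn": "drive_tool", "kwargs": {
  "rows": [-0.106,0.09,0.007,0,-3.6,0.3,1,-0.106,0.09,0.007,0,-3.6,0.3,1,-0.106,0.09,0.007,0,-3.6,0.3,1,-0.106,0.09,0.007,0,-3.6,0.3,1,-0.106,0.12,0.007,0,-3.6,0.3,1,-0.106,0.15,0.007,0,-3.6,0.3,1,-0.106,0.17,0.007,0,-3.6,0.3,1,-0.106,0.179,0.007,0,-3.6,0.3,1,-0.106,0.179,0.007,0,-3.6,0.3,1,-0.106,0.179,0.007,0,-3.6,0.3,1]
}}

```text
t: 14.37
position: [0.4114, -0.2903, 0.022]
tool_rot: [[0.878, 0.001, 0.478], [-0.478, 0.0, 0.878], [0.001, -1.0, 0.001]]
force: [0.4, -0.0, -0.1]
opening: 1.0
```

```bash
python3 look.py w12 blue
```

```text
[ 0.4114 -0.2903  0.022 ] jaw yaw(world z rot) -28.58 [ 0.4 -0.  -0.1] t 14.37
blue [250 229] [ 0.4195 -0.2998] [62. 54.] -28.9 -30.9 0.0023
blue [221  71] [ 0.3144 -0.2646] [65. 65.] -29.5 11.4 0.0006
```

View pics/w12.png

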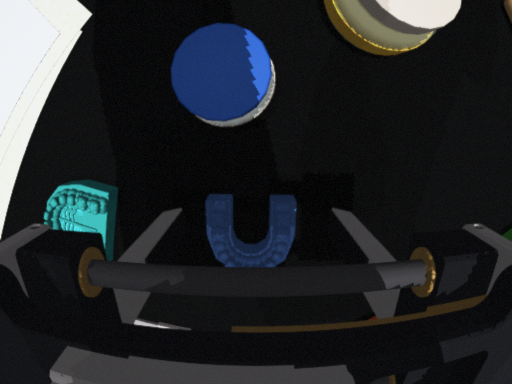

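The cast sits about 4 mm left of the jaw centre (px 250), so I shift and close.

Call:
{"fn": "drive_tool", "kwargs": {
  "rows": [0,0,-0.004,0,0,0,1,0,0,-0.004,0,0,0,0.4,0,0,-0.004,0,0,0,0.4,0,0,-0.004,0,0,0,0.4,0,0,-0.004,0,0,0,0.4,0,0,-0.004,0,0,0,0.4,0,0,-0.004,0,0,0,0.4,0,0,-0.004,0,0,0,0.4,0,-0.008,-0.004,0,0,0,0.4,0,-0.015,-0.004,0,0,0,0.4]
}}

```text
t: 15.25
position: [0.4096, -0.294, 0.0381]
tool_rot: [[0.878, 0.001, 0.479], [-0.479, 0.0, 0.878], [0.001, -1.0, 0.001]]
force: [-0.3, 0.6, -1.2]
opening: 0.524
```

```bash
python3 look.py w13 blue
```

```text
[ 0.4096 -0.294   0.0381] jaw yaw(world z rot) -28.59 [-0.3  0.6 -1.2] t 15.25
blue [256 228] [ 0.4249 -0.303 ] [66. 59.] -28.5 -28.3 0.0032
blue [231  74] [ 0.3154 -0.2639] [64. 64.] -24.7 10.0 0.0004
```

View pics/w13.png

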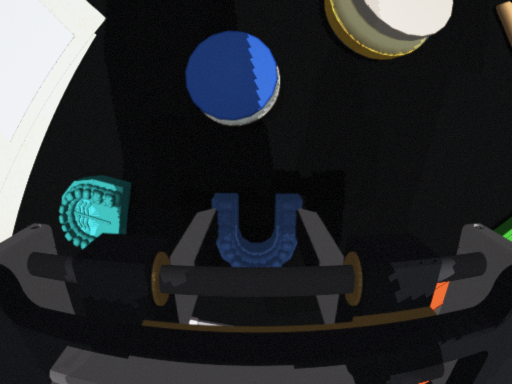

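Call:
{"fn": "drive_tool", "kwargs": {
  "rows": [0,-0.04,0,0,0,0,0.4,0,-0.08,0,0,0,0,0.4,-0.003,-0.112,0.038,0,-3,0,0.4,-0.005,-0.112,0.076,0,-6,0,0.4,-0.008,-0.112,0.114,0,-9,0,0.4,-0.01,-0.112,0.152,0,-12,0,0.4,-0.013,-0.112,0.19,0,-15,0,0.4,-0.015,-0.112,0.228,0,-18,0,0.4,-0.018,-0.112,0.266,0,-21,0,0.4,-0.02,-0.112,0.3,0,-24,0,0.4]
}}

```text
t: 16.13
position: [0.5365, -0.019, 0.1523]
tool_rot: [[0.997, 0.004, 0.077], [-0.077, -0.001, 0.997], [0.004, -1.0, -0.001]]
force: [0.4, -0.5, -1.3]
opening: 0.524
```

Call:
{"fn": "drive_tool", "kwargs": {
  "rows": [0.014,0,0.037,0,-2.4,0,0.4,0.028,0,0.074,0,-2.4,0,0.4,0.042,0,0.111,0,-2.4,0,0.4,0.056,0,0.148,0,-2.4,0,0.4,0.07,0,0.185,0,-2.4,0,0.4,0.084,0,0.222,0,-2.4,0,0.4,0.098,0,0.26,0,-2.4,0,0.4,0.11,0,0.295,0,-2.4,0,0.4,0.119,0,0.319,0,-2.4,0,0.4,0.119,0,0.319,0,-2.4,0,0.4]
}}

```text
t: 16.97
position: [0.6792, 0.296, 0.1521]
tool_rot: [[1.0, 0.003, 0.03], [-0.03, 0.001, 1.0], [0.003, -1.0, 0.002]]
force: [-0.5, 0.6, -0.1]
opening: 0.531
```

```bash
python3 look.py w14 blue,white
```

```text
[0.6792 0.296  0.1521] jaw yaw(world z rot) -1.72 [-0.5  0.6 -0.1] t 16.97
blue [256 228] [0.7443 0.2943] [102.  93.] -1.8 -1.3 0.0043
blue [164 123] [0.6194 0.1941] [58. 68.] 92.3 85.2 0.0008
white [142 158] [0.6446 0.1728] [54. 67.] -2.0 2.7 0.0013
white [129 164] [0.6414 0.1658] [78. 99.] -91.5 -52.2 0.0074
white [241 110] [0.6172 0.2753] [140. 130.] 177.6 137.7 0.0117
white [270  91] [0.6173 0.2774] [162. 157.] 177.9 140.6 0.0178
white [489 136] [0.6357 0.6194] [330. 139.] -84.2 -123.0 0.0159
white [30 31] [ 0.4638 -0.0044] [88. 41.] 4.0 3.7 0.0014
```

View pics/w14.png

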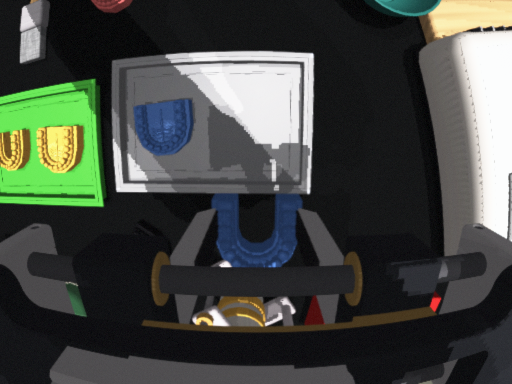

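```bash
python3 - <<'E'
from h import *
P=plane(get_calibration("wrist"),[(113,60),(313,52),(311,193),(117,191)],0.022,True)[:,:2]; print(P.round(4).tolist(),P.mean(0).round(4))
E
```

```text
[[0.5365, 0.1371], [0.5442, 0.3558], [0.6955, 0.3515], [0.6867, 0.1303]] [0.6157 0.2437]
```

Grey tray centre is (0.616, 0.244) with its upper at px (164,123), so the right half is free.

Call:
{"fn": "drive_tool", "kwargs": {
  "rows": [-0.03,0,-0.006,0,0,0,0.4,-0.06,0,-0.012,0,0,0,0.4,-0.075,0.02,-0.013,0,0,0,0.4,-0.075,0.04,-0.013,0,0,0.2,0.4,-0.075,0.06,-0.013,0,0,0.2,0.4,-0.075,0.08,-0.013,0,0,0.2,0.4,-0.075,0.095,-0.013,0,0,0.2,0.4,-0.075,0.107,-0.013,0,0,0.2,0.4,-0.075,0.115,-0.013,0,0,0.2,0.4,-0.075,0.115,-0.013,0,0,0.2,0.4]
}}

```text
t: 17.85
position: [0.6036, 0.2818, 0.0355]
tool_rot: [[0.999, -0.002, 0.032], [-0.032, -0.001, 0.999], [-0.002, -1.0, -0.001]]
force: [-0.5, -0.7, -1.2]
opening: 0.525
```

Call:
{"fn": "drive_tool", "kwargs": {
  "rows": [0,0.004,0.003,0,0,0,0.4,0,0.006,0.003,0,0,0,0.4,0,0.008,0.003,0,0,0,0.4,0,0.009,0.003,0,0,0,0.4,0,0.01,0.003,0,0,0,0.4,0,0.01,0.003,0,0,0,0.4]
}}

```text
t: 18.35
position: [0.6039, 0.285, 0.0266]
tool_rot: [[0.999, -0.001, 0.032], [-0.032, -0.001, 0.999], [-0.001, -1.0, -0.001]]
force: [-4.7, -2.7, 10.4]
opening: 0.525
```

Floor contact again, so I release and rise.

Call:
{"fn": "drive_tool", "kwargs": {
  "rows": [0,0,0,0,0,0,0.6,0,0,0,0,0,0,0.68,0,0,0,0,0,0,0.68,0,0,0,0,0,0,0.68,0,-0.015,0,0,0,0,0.68,0,-0.04,0,0,0,0,0.68,0.03,-0.08,0,0,0,0,0.68,0.06,-0.12,0,0,0,0,1,0.06,-0.12,0,0,0,0,1,0.06,-0.12,0,0,0,0,1]
}}

```text
t: 19.18
position: [0.6676, 0.2831, 0.1516]
tool_rot: [[0.999, 0.005, 0.034], [-0.034, 0.002, 0.999], [0.005, -1.0, 0.002]]
force: [0.5, -0.5, -0.4]
opening: 0.859
```

```bash
python3 look.py w15 blue; python3 - <<'E'
from h import *
for n in ["side","scene"]:
    cv2.imwrite(f"pics/{n}1.png",cv2.cvtColor(get_image(n),cv2.COLOR_RGB2BGR))
cal=get_calibration("side")
for k in (0,1):
    img=cv2.cvtColor(cv2.imread(f"pics/side{k}.png"),cv2.COLOR_BGR2RGB)
    m=mask(img,"pink")
    for b in blobs(m): print(k,pose(cal,m,b,.012)[0]) if 290<b[:,0].mean()<330 else 0
E
```

```text
[0.6676 0.2831 0.1516] jaw yaw(world z rot) -1.95 [ 0.5 -0.5 -0.4] t 19.18
blue [174 133] [0.62   0.1942] [59. 68.] 92.5 93.8 0.0007
blue [254 128] [0.617  0.2825] [57. 53.] -2.0 -12.5 0.004
0 [0.44268823 0.12764787]
1 [0.44150732 0.12772633]
```

View pics/w15.png

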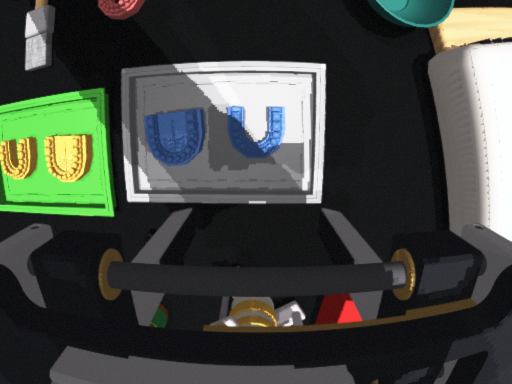

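View pics/side1.png

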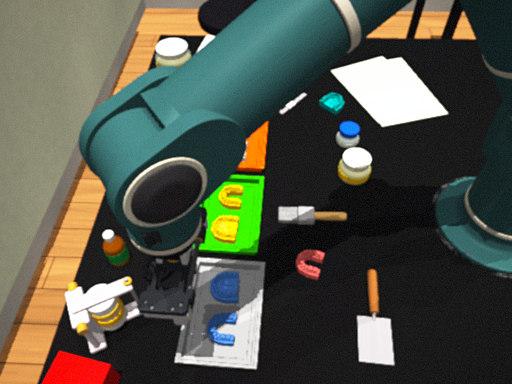

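All three lowers lie flat beside their uppers and pink hasn't moved. I'll rise clear and hand in.

Call:
{"fn": "drive_tool", "kwargs": {
  "rows": [-0.02,-0.04,0,0,0,0,1,-0.04,-0.08,0,0,0,0,1,-0.04,-0.08,0,0,0,0,1,-0.04,-0.08,0,0,0,0,1]
}}

```text
t: 19.67
position: [0.6222, 0.2858, 0.2289]
tool_rot: [[1.0, 0.0, 0.03], [-0.03, 0.0, 1.0], [0.0, -1.0, 0.0]]
force: [0.7, -1.2, -1.0]
opening: 1.001
```

```bash
python3 -c "
from plant import *
s=read_state();print(s['t'],s['force'],s['position']);print(hand_in())"
```

```text
19.6667 [ 0.7064277  -1.18589299 -0.98918848] [0.6222468  0.28575043 0.22890416]
the job is handed in; nothing more can be done
None
```

I set all three lower casts beside the uppers of the same colour: white in the orange tray, yellow in the green and blue in the grey. The job was handed in at about 19.7 s; the hand-in gave no verdict.

- **Placing:** Each cast was lowered until it touched the tray floor (10–15 N upward at the wrist), then released there. After each release, the wrist camera showed the cast teeth up and square in its tray.
- **Positions:** The placed lowers measured (0.624, -0.203) for white, (0.626, -0.043) for yellow and (0.617, 0.283) for blue. All are well inside the tray limits.
- **Left in place:** Pink shifted by about 1 mm between the first and last side views, which is within measuring noise. The uppers stayed within a few millimetres before and after each placing. White was last seen in the yellow-placing picture, because the arm hid it from the side camera at the end.
- **Not checked:** I judged flatness only from the pictures and the floor contact. I took no picture after the final rise, when the wrist force read about 1–2 N, the same level as in free air.

No check failed. The gripper opening read 0.53 on each grasp, below the 0.64 that 60 mm would suggest, but every cast stayed firmly held.

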